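# Seat a fresh pre-filter cell on the fume extractor and hold it home

### The arm

A 6-joint arm with a two-finger parallel gripper is mounted at the origin on the work surface. World frame = base frame: x ahead of the robot, y to its left, z up, the work surface at z = 0. Lengths are in m, angles in degrees, forces in N, time in s.
With the tool pointing down it reaches from about 0.4 to 0.825 m from the base axis. Payload 7 kg.
Tool frame: the origin (TCP) lies at the centre of the arm's flange, where the gripper is bolted on; the fingertips stand 178 mm ahead of it and the grasp point (between the pads) lies 159 mm ahead of it (tip_reach is the distance from the TCP to the fingertips, in m); z points along the fingers, y is the line along which they close (so a half turn about z gives the same grasp; the last joint's range is limited). The gripper opens to 88 mm and grips with 3 to 60 N. Pads are 19 mm wide; open, the fingers measure 130 mm over their backs; the gripper's body (78 mm by 193 mm) begins 47 mm behind the grasp point.
Start: joints at [93.799, 20.546, 0.682, 0, -70.136, -16.507], TCP at [0.149, 0.658, 0.405] pointing down, gripper open.
Joint ranges: [-176.03, 176.03], [-82.01, 121.73], [-58.28, 71.71], [-173.87, 95.51], [-174.79, -0.11], [-173.66, 173.66]. Speed limits (degrees/s): [136.94, 136.94, 172.46, 180, 180, 180].

### API

Orientations are given as [roll, pitch, yaw] about the fixed x, y, z axes, in that order (R = Rz(yaw) Ry(pitch) Rx(roll)).
In Python, from plant import * gives the robot as it stands.
- The arm moves only by the shell command python3 -m handwheel 'ROWS'. ROWS is JSON, a list of rows, each a list of 7 numbers: the opening, from -1 (shut) to 1 (fully open), then the shift along the tool's x, y, z as a fraction of full scale, then the turn, a rotation vector about the tool's x, y, z as a fraction of full scale. A call has 1 to 5 rows; each row shifts and turns the commanded pose from where the row before left it, along the tool's axes as they then stand; what a row does not reach is not made up. Full scale, the value 1, is 0.025 m for a shift and 6 degrees for a turn. A row lasts 1/8 s, in which the tool goes at most 62.5 mm and 10.7 degrees, less where a joint would pass 70% of its speed; a pose out of reach is approached as far as the arm can. A call with a number of a shift or a turn outside -1 to 1 is refused whole. A call with a gripper value outside its range is refused whole. The fingers move at their own pace and stop on an object; the grip force is fixed at half the most. Time passes only in rows, so rows that do not move let the fingers close. It gives the time, the measured TCP pose, the force, the opening and the grip force at its end, in the units of the state.
- get_obs(): the state, without advancing time (a new reading comes with each control period).
- snapshot(name): name is "scene" or "top" or "wrist"; returns a dict with "color" (400x640x3 uint8, red, green, blue), "fx", "fy", "cx", "cy" (pixels), "R" (3x3) and "t" (3): a world point X has camera coordinates R X + t; the wrist camera has in their place "tool_from_camera" (4x4, takes a point from camera to tool coordinates, whose origin is the TCP and whose axes are the flange's). Camera axes: x right, y down, z forward; pixel columns grow to the right and rows downward; lengths in m; the calibration is good to about 2 mm. A picture is of the moment at which its call begins: read the wrist's pose just before it. There is no depth.
- close_job(): hands the job in; it is judged then, once.
The state is a dict: "clock": time; "joint_pos": joint angles; "qvel": joint speeds; "tau": joint torques, N m; "tool_pos": TCP position; "orientation": TCP orientation; "force": force on the tool from outside, world axes, zero at the start; "moment": the same for the moment, N m; "opening": finger opening in m; "gripper_force": force on a finger pad.
Only numpy, scipy, OpenCV 4.12 (cv2) and the standard library are available. Lean on these libraries where they do the work, as an engineer would, in place of code of your own. Each camera call takes 0.05 s, during which the arm holds its last target. There are 200 camera calls.

### The job

Fit the fresh pre-filter cell (white pleats on top) to the inlet spigot of the fume extractor: pick it up gently by its blue knurled collar, set it over the spigot and, pressing only lightly, turn it until its hidden keyways drop over the spigot's pins. Then push it fully home against the spring-loaded sealing ring and finish while still gripping it and holding it pushed down there, so that I can tighten the clamp screw. Leave the spent cell (brown pleats) and everything else on the bench where it is.

Things in the scene. Friction and masses are not known exactly. Their poses are not given: they have to be found in the camera images.
- fresh_cell_mid (a point): centre, half-way up, of the fresh filter cell: a loose round cartridge 58 mm tall, 0.1 to 0.2 kg, standing upright on the bench at the start, white pleats on top. z is its axis, up through the pleats. Grip its blue knurled collar: 54 mm diameter, the top 20 mm (9 to 29 mm above this point). Below the collar is a white skirt, 52 mm diameter
- fresh_cell_foot (a point): centre of the fresh cell's open lower end, on its axis, 29 mm below its centre. Inside, the skirt is a bore of 39.6 mm diameter, 38 mm deep. Three identical keyway slots, about 10 mm wide and 120 degrees apart, run up the bore from its lower edge; they cannot be seen from outside and their angle is not given
- fresh_cell: the whole fresh cell, origin at the centre of its lower end. Thin shell: it cracks if the forces of both fingers on it add up to more than 150 N (75 N a finger), or if it is forced against the extractor, its pins or its sealing ring with more than 80 N in all
- extractor: fume extractor: heavy white cabinet 220 mm (its x) by 240 mm (its y), deck 110 mm above the bench, origin under its centre, control panel on its -x side; it does not move. On the deck: the inlet spigot, a clamp block with brass thumbscrew (20 mm tall, 32 to 68 mm to the +y side of the spigot axis) and a black handle (26 mm tall, 125 mm to its +x side)
- spigot_base (a point): on the spigot's axis at deck height (110 mm above the bench), z up. Three steel pins, 6 mm thick, 120 degrees apart at an angle not given, stick out 4 mm from the spigot, their tops 25 mm above the deck. Until keyways and pins meet, the cell's lower end rests on them; a turn of up to 120 degrees finds them (about 5 degrees of play either way)
- spigot_top (a point): centre of the spigot's top rim, 42 mm above the deck. The spigot is an upright aluminium tube, 37.6 mm diameter, with a lead-in taper to 31 mm over its top 5 mm. Once the keyways are over the pins the cell goes down from 25 mm to 14 mm above the deck, meets the sealing ring, and is fully home with its lower end 8 mm above the deck
- seal (a joint): travel of the black spring-loaded sealing ring round the spigot's foot (54 mm diameter, top face 14 mm above the deck at rest): 0 is up, 0.006 m is down at its stop. It pushes back with 4 N at first and 12 N at the stop, and lifts the cell again if it is let go
- spent_cell: the spent filter cell: same size and blue collar but brown pleats on top, loose, standing upright on the bench, origin at the centre of its lower end; leave it
- solder_reel: small green-flanged reel of solder standing on end, 62 mm diameter, 48 mm tall, origin under its centre; bystander
- spirit_bottle: clear spirit bottle with red cap, 60 mm diameter, 150 mm tall, origin under its centre; bystander
- tip_cleaner: dark pot of brass wool, 68 mm diameter, about 42 mm tall, origin under its centre; bystander
- screwdriver: yellow-handled screwdriver lying on the bench, 190 mm long; bystander
- circuit_board: green circuit board 100 x 75 mm lying on the bench, parts up to 14 mm high; bystander

How it is judged:
By the outcome, as a careful person would: the job done as asked, in the order asked, and still so for the second after the job is handed in, while the arm keeps its last pose, push and grip.
It also fails if it takes over 64 s, if anything falls off the work surface, if the arm or the gripper's body presses on something with over 40 N, if the wrist force passes 120 N, or if a joint passes its speed limit or range.

## Working session

There is one attempt and no reset: what is moved stays moved. The work goes in short steps, Python scripts to look and compute and a shell command to move; the robot and the scene stay as the last step left them, time stands still between calls to the robot, and variables do not carry over. Pictures are saved under pics/ and viewed, at most 10 in all, crops included, and the job is handed in when it is done.

```bash
mkdir -p pics; python3 - <<'E'
from plant import *
import cv2,numpy as np
o=get_obs();print(o)
for n in("scene","top","wrist"):
    s=snapshot(n);cv2.imwrite(f"pics/{n}0.png",s["color"][:,:,::-1])
    print(n,{k:(np.round(v,4).tolist() if not np.isscalar(v) else v) for k,v in s.items() if k!="color"})
E
```

```text
{'clock': 0.0, 'joint_pos': array([ 9.37972902e+01,  2.05917553e+01,  6.36886161e-01, -1.89817108e-02,
       -7.01356195e+01, -1.65078785e+01]), 'qvel': array([ 0.00860288,  0.05871555,  0.01688645, -0.03951131,  0.1360763 ,
       -0.02645127]), 'tau': array([ 3.05624730e-03, -5.82729042e+01,  2.93053901e+01,  6.99692041e+00,
        7.10288499e-03, -1.56107162e-04]), 'tool_pos': array([0.14846703, 0.6582934 , 0.40374606]), 'orientation': array([ 1.79908171e+02, -8.60571676e-03, -1.27170453e+01]), 'force': array([-0.20817937, -0.48611275,  0.58127153]), 'moment': array([ 0.02342675, -0.02211798,  0.01438931]), 'gripper_force': 0.0, 'opening': 0.08779038710631876}
scene {'fx': 518.2932876566001, 'fy': 518.2932876566001, 'cx': 321.2831028144634, 'cy': 197.98224667570872, 'R': [[0.1365, 0.9905, -0.0143], [0.8443, -0.1239, -0.5213], [-0.5182, 0.0591, -0.8532]], 't': [-0.0769, -0.3933, 1.8248]}
top {'fx': 415.4988154398418, 'fy': 415.4988154398418, 'cx': 325.55073602635485, 'cy': 201.46515006030293, 'R': [[-0.0152, -0.9998, 0.0141], [-0.989, 0.013, -0.1477], [0.1474, -0.0162, -0.9889]], 't': [-0.0078, 0.5567, 1.3807]}
wrist {'fx': 299.1692627676081, 'fy': 299.1692627676081, 'cx': 316.9942159595042, 'cy': 203.7512749936157, 'tool_from_camera': [[-0.0002, -0.9633, -0.2686, 0.0723], [1.0, -0.0001, -0.0004, -0.0001], [0.0004, -0.2686, 0.9633, 0.0201], [0.0, 0.0, 0.0, 1.0]]}
```

View pics/top0.png

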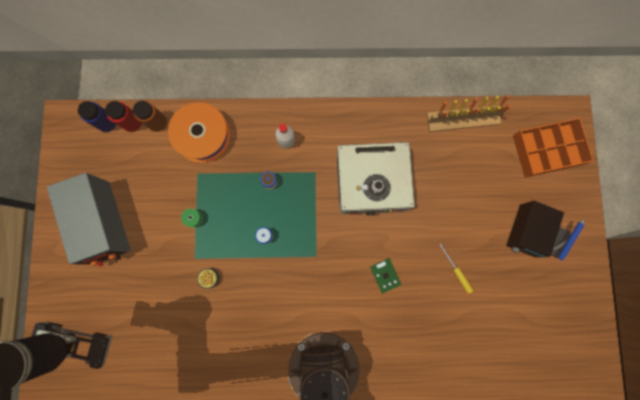

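View pics/scene0.png

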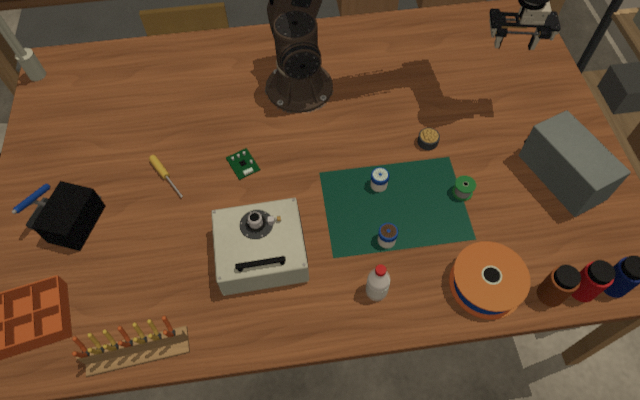

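The top view shows the fresh cell at about (263,235), the spent cell at (269,180), the spigot at (378,186) and the clamp block at about (361,187), left of the spigot. In the scene view the fresh cell is at (379,175) and the spigot at (255,217). Next I measure them by ray casting.

```bash
cat > h.py <<'E'
import numpy as np,cv2
from plant import *
from scipy.spatial.transform import Rotation as Ro
def cam(s,o=None):
    if "R" in s: R=np.array(s["R"]);return R.T,-R.T@np.array(s["t"])
    T=np.array(s["tool_from_camera"]);B=Ro.from_euler("xyz",o["orientation"],degrees=True).as_matrix()
    return B@T[:3,:3],B@T[:3,3]+o["tool_pos"]
def hit(s,u,v,z,o=None):
    R,c=cam(s,o);d=R@[(u-s["cx"])/s["fx"],(v-s["cy"])/s["fy"],1]
    return c+d*(z-c[2])/d[2]
E
python3 - <<'E'
from h import *
ims=[]
for n,c,k in(("top",(263,235),(378,186)),("scene",(379,172),(255,217))):
    s=snapshot(n);im=s["color"]
    h=cv2.cvtColor(im,cv2.COLOR_RGB2HSV)
    m=((h[...,1]<60)&(h[...,2]>110)).astype('u1');w=np.zeros_like(m);cv2.circle(w,c,14,1,-1)
    mm=cv2.moments(m*w,True);u,v=mm['m10']/mm['m00'],mm['m01']/mm['m00']
    print(n,u,v,mm['m00'],"cell",hit(s,u,v,.058),"spigot",hit(s,*k,.152))
    for p in(c,k):ims.append(cv2.resize(im[p[1]-30:p[1]+30,p[0]-40:p[0]+40],(400,300),interpolation=2))
cv2.imwrite("pics/c1.png",np.vstack([np.hstack(ims[:2]),np.hstack(ims[2:])])[:,:,::-1])
E
```

```text
top 262.94160583941607 234.94160583941607 137.0 cell [0.44397391 0.1950954  0.058     ] spigot [ 0.58755405 -0.18125732  0.152     ]
scene 379.9113924050633 174.2405063291139 158.0 cell [0.4458105 0.1947287 0.058    ] spigot [ 0.59317224 -0.17968971  0.152     ]
```

View pics/c1.png

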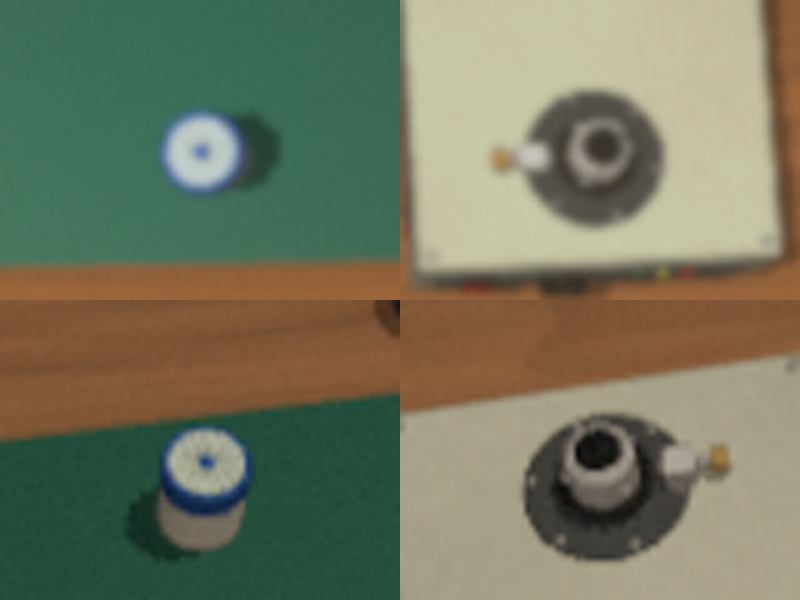

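The two views agree: fresh cell at about (0.444, 0.195), spigot at about (0.588, -0.180). I'll now move above the cell.

```bash
python3 -m handwheel '[[1,1,1,0,0,0,0],[1,1,1,0,0,0,0],[1,1,1,0,0,0,0],[1,1,1,0,0,0,0],[1,1,1,0,0,0,0]]'
python3 -m handwheel '[[1,1,1,0,0,0,0],[1,1,1,0,0,0,0],[1,1,1,0,0,0,0],[1,1,1,0,0,0,0],[1,1,1,0,0,0,0]]'
python3 -m handwheel '[[1,1,1,0,0,0,0],[1,1,1,0,0,0,0],[1,1,1,0,0,0,0],[1,0.6,0.5,0,0,0,0],[1,0,0,0,0,0,0]]'
python3 - <<'E'
from h import *
o=get_obs();s=snapshot("wrist");print(o["clock"],o["joint_pos"],o["tool_pos"],o["orientation"])
im=s["color"];cv2.imwrite("pics/w1.png",im[:,:,::-1])
E
```

```text
clock: 0.88
tool_pos: [0.2434, 0.5079, 0.4047]
orientation: [180.0, -0.0, -12.7]
force: [0.7, 0.0, -0.2]
opening: 0.0874
gripper_force: 0.0
clock: 1.5
tool_pos: [0.3378, 0.3585, 0.4048]
orientation: [-180.0, -0.0, -12.7]
force: [0.4, 1.1, -0.9]
opening: 0.0877
gripper_force: 0.0
clock: 2.12
tool_pos: [0.4063, 0.2534, 0.4047]
orientation: [-180.0, 0.0, -12.8]
force: [0.3, 0.5, -0.4]
opening: 0.0876
gripper_force: 0.0
2.125 [ 5.55602150e+01  1.75738769e+00 -2.31806816e+01 -2.83840285e-03
 -6.50602424e+01  2.16165962e+01] [0.40634834 0.25344456 0.40469586] [-1.79997482e+02  1.77078479e-03 -1.28243856e+01]
```

View pics/w1.png

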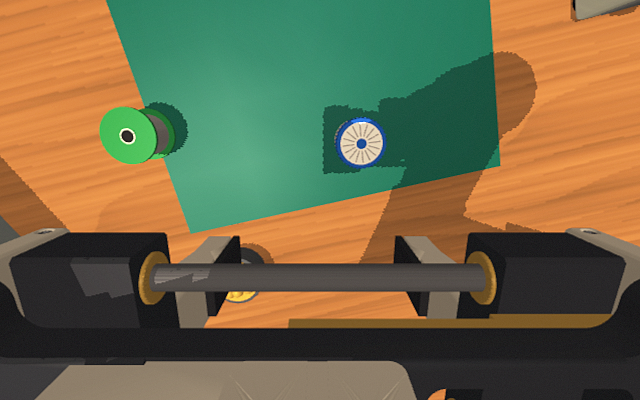

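The wrist view shows the fresh cell's white pleats with the hub at about (361,143), and clear mat all around it. Joint 6 works out as yaw = j1+j6-90, so there is room for a 120° turn at the spigot.

```bash
cat >> h.py <<'E'
def blob(s,lo,hi,c,r):
    h=cv2.cvtColor(s["color"],cv2.COLOR_RGB2HSV);m=cv2.inRange(h,lo,hi)
    w=np.zeros_like(m);cv2.circle(w,c,r,1,-1);p=cv2.findNonZero(m*w)
    return cv2.minEnclosingCircle(p),len(p),cv2.minAreaRect(p)[0]
def totool(o,d): 
    return Ro.from_euler("xyz",o["orientation"],degrees=True).as_matrix().T@d/.025
E
python3 - <<'E'
from h import *
o=get_obs();s=snapshot("wrist")
b=blob(s,(100,120,50),(130,255,255),(361,143),30);print(b)
w=blob(s,(0,0,150),(30,90,255),(361,143),30);print(w)
for c in((361,143),w[0][0]):
    p=hit(s,*c,.058,o);print(p,totool(o,p-o["tool_pos"]-[0,0,-.01]),"radius m",w[0][1]*np.linalg.norm(p-cam(s,o)[1])/s["fx"])
E
```

```text
(((361.1920471191406, 142.01324462890625), 26.295490264892578), 669, (360.5, 141.5))
(((358.7754211425781, 140.66949462890625), 23.828554153442383), 1315, (361.4999694824219, 142.5))
[0.44332676 0.19744786 0.058     ] [ 1.95443119  1.87928225 13.46714575] radius m 0.026348511836033567
[0.44626569 0.19932085 0.058     ] [ 2.0524843   1.78019494 13.46715961] radius m 0.02630806182721425
```

```bash
python3 -m handwheel '[[1,1,1,0.5,0,0,0],[1,0.96,0.91,1,0,0,0],[1,0,0,1,0,0,0],[1,0,0,1,0,0,0],[1,0,0,0,0,0,0]]'
python3 - <<'E'
from h import *
o=get_obs();s=snapshot("wrist");print(o["tool_pos"],o["orientation"])
im=s["color"];cv2.imwrite("pics/w2.png",im[:,:,::-1])
E
```

```text
clock: 2.85
tool_pos: [0.4425, 0.1972, 0.3157]
orientation: [179.8, 0.1, -12.7]
force: [-0.1, 0.2, -0.3]
opening: 0.0879
gripper_force: 0.0
[0.44254585 0.19723317 0.31569501] [ 1.79822587e+02  1.22277259e-01 -1.26760496e+01]
```

View pics/w2.png

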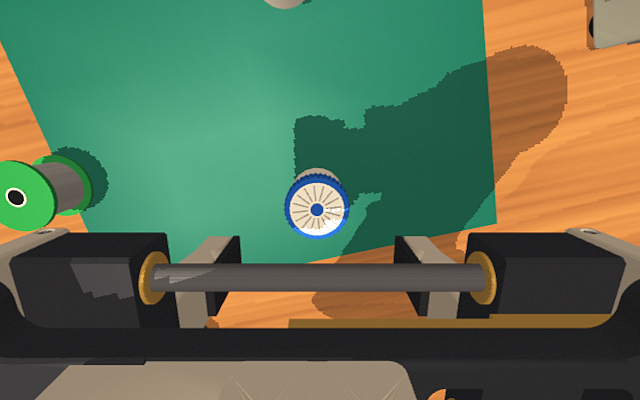

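Close-up shows the cell hub at (317,209), which is 1.5 mm ahead along tool x and centred in y. I'll descend and close.

```bash
python3 -m handwheel '[[1,0.06,0,1,0,0,0],[1,0,0,1,0,0,0],[1,0,0,1,0,0,0],[1,0,0,0.8,0,0,0],[1,0,0,0.55,0,0,0]]'
python3 -m handwheel '[[0.4,0,0,0,0,0,0],[0.3,0,0,0,0,0,0],[0.2,0,0,0,0,0,0],[0.1,0,0,0,0,0,0],[-1,0,0,0,0,0,0]]'
python3 -m handwheel '[[-1,0,0,0,0,0,0],[-1,0,0,0,0,0,0],[-1,0,0,0,0,0,0]]'
```

```text
clock: 3.52
tool_pos: [0.445, 0.1976, 0.2087]
orientation: [-179.9, -0.0, -12.7]
force: [0.3, -0.7, 0.2]
opening: 0.0877
gripper_force: 0.0
clock: 4.15
tool_pos: [0.4448, 0.1968, 0.2089]
orientation: [-180.0, -0.0, -12.7]
force: [-2.0, -0.3, 4.9]
opening: 0.0534
gripper_force: 30.0
clock: 4.53
tool_pos: [0.4448, 0.1968, 0.2089]
orientation: [-180.0, -0.0, -12.7]
force: [-2.2, -0.7, 7.0]
opening: 0.0535
gripper_force: 30.0
```

```bash
python3 -m handwheel '[[-1,0,0,-0.4,0,0,0],[-1,0,0,-0.8,0,0,0],[-1,0,0,-1,0,0,0],[-1,0,0,-1,0,0,0],[-1,0,0,-1,0,0,0]]'
python3 -m handwheel '[[-1,0,0,-1,0,0,0],[-1,0,0,-1,0,0,0],[-1,0,0,-1,0,0,0],[-1,0,0,-0.8,0,0,0],[-1,0.3,0.5,0,0,0,0]]'
python3 -m handwheel '[[-1,0.5,1,0,0,0,0],[-1,0.5,1,0,0,0,0],[-1,0.5,1,0,0,0,0],[-1,0.5,1,0,0,0,0],[-1,0.5,1,0,0,0,0]]'
python3 -m handwheel '[[-1,0.5,1,0,0,0,0],[-1,0.5,1,0,0,0,0],[-1,0.5,1,0,0,0,0],[-1,0.5,1,0,0,0,0],[-1,0.5,1,0,0,0,0]]'
python3 -m handwheel '[[-1,0.5,1,0,0,0,0],[-1,0.5,1,0,0,0,0],[-1,0.4,0.9,0,0,0,0],[-1,0,0,0,0,0,0],[-1,0,0,0,0,0,0]]'
python3 - <<'E'
from h import *
o=get_obs();s=snapshot("wrist");print(o["tool_pos"],o["orientation"],o["joint_pos"])
im=s["color"];cv2.imwrite("pics/w3.png",im[:,:,::-1])
E
```

```text
clock: 5.15
tool_pos: [0.4445, 0.1965, 0.3146]
orientation: [-180.0, 0.0, -12.7]
force: [0.4, 0.1, -1.9]
opening: 0.0532
gripper_force: 30.0
clock: 5.78
tool_pos: [0.4494, 0.183, 0.4101]
orientation: [-179.8, -0.1, -12.6]
force: [0.2, -0.8, -2.5]
opening: 0.0538
gripper_force: 30.0
clock: 6.4
tool_pos: [0.4823, 0.0455, 0.4074]
orientation: [180.0, 0.1, -12.7]
force: [0.3, 0.2, -1.5]
opening: 0.053
gripper_force: 30.0
clock: 7.02
tool_pos: [0.5157, -0.0901, 0.4074]
orientation: [180.0, 0.1, -12.7]
force: [-0.2, -0.6, -2.3]
opening: 0.0531
gripper_force: 30.0
clock: 7.65
tool_pos: [0.5338, -0.1672, 0.4076]
orientation: [180.0, 0.1, -12.8]
force: [0.1, 0.3, -1.6]
opening: 0.0535
gripper_force: 30.0
[ 0.53382732 -0.16720306  0.40761417] [ 1.79999471e+02  8.63874061e-02 -1.27572620e+01] [ 2.65174876e+00  9.61287069e+00 -1.38147209e+01 -2.44446121e-02
 -6.66558330e+01  7.46006922e+01]
```

View pics/w3.png

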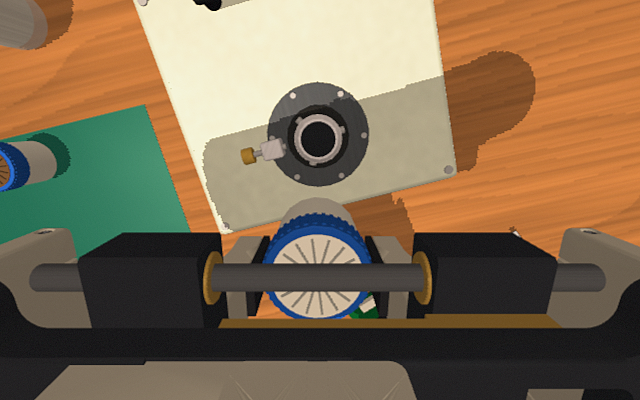

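The wrist view shows the spigot bore at about (319,139), three pins around it, and the held cell centred in u at about 317. Now I'll measure the spigot offset.

```bash
python3 - <<'E'
from h import *
o=get_obs();s=snapshot("wrist")
g=cv2.cvtColor(s["color"],cv2.COLOR_RGB2GRAY)
c=g[105:175,280:360];cv2.imwrite("pics/w3c.png",cv2.resize(s["color"][105:175,280:360],(640,560),interpolation=2)[:,:,::-1])
r=c>95; n,l,st,ce=cv2.connectedComponentsWithStats(r.astype('u1'))
for i in range(1,n):
    if st[i,4]>30: print("bright",st[i],ce[i]+[280,105])
# inner hole: dark component containing centre
n,l,st,ce=cv2.connectedComponentsWithStats((c<70).astype('u1'));i=l[34,39];p=cv2.findNonZero((l==i).astype('u1'))
print(st[i],ce[i]+[280,105],cv2.fitEllipse(cv2.convexHull(p)))
u=ce[i]+[280,105];q=hit(s,*u,.152,o);print(q,totool(o,q-o["tool_pos"]))
k=hit(s,318,180,.2,o)
E
```

```text
bright [  0   0  30  16 250] [289.976 109.836]
bright [ 15   9  50  51 951] [318.0893796  137.03680336]
bright [ 0 33  7 20 86] [281.98837209 148.34883721]
bright [71 61  9  9 46] [356.34782609 171.23913043]
[ 22  17  34  35 931] [318.21804511 139.10741139] ((38.16999435424805, 34.097740173339844), (33.71813201904297, 34.58211135864258), 175.7110595703125)
[ 0.59044278 -0.18040107  0.152     ] [ 2.33344935  0.03056491 10.23379521]
```

View pics/w3c.png

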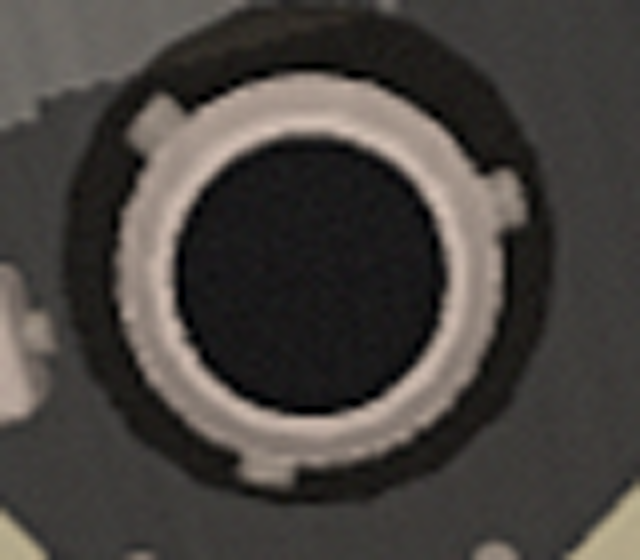

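Spigot at (0.590, -0.180), consistent with the fixed views. I'll move over it and come down with the foot just above the rim, then in small steps while watching force.

```bash
python3 -m handwheel '[[-1,0.7,0.03,0,0,0,0],[-1,1,0,0,0,0,0],[-1,0.65,0,0.5,0,0,0],[-1,0,0,0.7,0,0,0],[-1,0,0,0.4,0,0,0]]'
python3 -m handwheel '[[-1,0,0,0,0,0,0],[-1,0,0,0.1,0,0,0],[-1,0,0,0.1,0,0,0],[-1,0,0,0,0,0,0]]'
python3 -m handwheel '[[-1,0,0,0.1,0,0,0],[-1,0,0,0.1,0,0,0],[-1,0,0,0,0,0,0]]'
```

```text
clock: 8.38
tool_pos: [0.5908, -0.1804, 0.3659]
orientation: [180.0, 0.2, -12.7]
force: [-0.2, -0.5, -1.1]
opening: 0.0536
gripper_force: 30.0
clock: 8.88
tool_pos: [0.5914, -0.1806, 0.3636]
orientation: [-180.0, -0.0, -12.7]
force: [-0.4, 0.5, -0.9]
opening: 0.0535
gripper_force: 30.0
clock: 9.25
tool_pos: [0.5915, -0.1806, 0.3581]
orientation: [180.0, 0.0, -12.7]
force: [0.6, 0.8, -0.3]
opening: 0.0535
gripper_force: 30.0
```

```bash
python3 -m handwheel '[[-1,0,0,0.08,0,0,0],[-1,0,0,0.08,0,0,0],[-1,0,0,0,0,0,0]]'
python3 -m handwheel '[[-1,0,0,0.08,0,0,0],[-1,0,0,0.08,0,0,0],[-1,0,0,0,0,0,0]]'
python3 -m handwheel '[[-1,0,0,0.08,0,0,0],[-1,0,0,0,0,0,0]]'
```

```text
clock: 9.62
tool_pos: [0.5915, -0.1806, 0.3542]
orientation: [180.0, 0.0, -12.7]
force: [0.5, -0.4, -2.0]
opening: 0.0538
gripper_force: 30.0
clock: 10.0
tool_pos: [0.5915, -0.1806, 0.3502]
orientation: [180.0, 0.0, -12.7]
force: [-0.2, 0.3, -1.4]
opening: 0.0538
gripper_force: 30.0
clock: 10.25
tool_pos: [0.5915, -0.1806, 0.3482]
orientation: [180.0, 0.0, -12.7]
force: [0.5, 0.4, -0.8]
opening: 0.0535
gripper_force: 30.0
```

```bash
python3 -m handwheel '[[-1,0,0,0.06,0,0,0],[-1,0,0,0.06,0,0,0],[-1,0,0,0,0,0,0]]'
python3 -m handwheel '[[-1,0,0,0.04,0,0,0],[-1,0,0,0,0,0,0],[-1,0,0,0,0,0,0]]'
python3 -m handwheel '[[-1,0,0,0.04,0,0,0],[-1,0,0,0,0,0,0],[-1,0,0,0,0,0,0]]'
```

```text
clock: 10.62
tool_pos: [0.5915, -0.1806, 0.3452]
orientation: [180.0, 0.0, -12.7]
force: [-0.2, -0.1, -1.5]
opening: 0.053
gripper_force: 30.0
clock: 11.0
tool_pos: [0.5915, -0.1806, 0.3444]
orientation: [-180.0, -0.0, -12.7]
force: [0.4, -1.1, -1.3]
opening: 0.0532
gripper_force: 30.0
clock: 11.38
tool_pos: [0.5915, -0.1806, 0.3434]
orientation: [180.0, 0.0, -12.7]
force: [-0.8, 0.4, -1.0]
opening: 0.0536
gripper_force: 30.0
```

```bash
python3 -m handwheel '[[-1,0,0,0.04,0,0,0],[-1,0,0,0,0,0,0],[-1,0,0,0,0,0,0]]'
python3 -m handwheel '[[-1,0,0,0.04,0,0,0],[-1,0,0,0,0,0,0],[-1,0,0,0,0,0,0]]'
python3 -m handwheel '[[-1,0,0,0.03,0,0,0],[-1,0,0,0,0,0,0],[-1,0,0,0,0,0,0]]'
```

```text
clock: 11.75
tool_pos: [0.5915, -0.1806, 0.3424]
orientation: [-180.0, 0.0, -12.7]
force: [0.4, 0.1, -1.5]
opening: 0.0533
gripper_force: 30.0
clock: 12.12
tool_pos: [0.5915, -0.1806, 0.3414]
orientation: [180.0, 0.0, -12.7]
force: [-0.5, -0.1, -1.8]
opening: 0.0535
gripper_force: 30.0
clock: 12.5
tool_pos: [0.5915, -0.1806, 0.3407]
orientation: [-180.0, 0.0, -12.7]
force: [-0.8, 0.2, -1.0]
opening: 0.0534
gripper_force: 30.0
```

```bash
python3 -m handwheel '[[-1,0,0,0.04,0,0,0],[-1,0,0,0,0,0,0],[-1,0,0,0,0,0,0]]'
python3 -m handwheel '[[-1,0,0,0.04,0,0,0],[-1,0,0,0,0,0,0],[-1,0,0,0,0,0,0]]'
python3 - <<'E'
from h import *
o=get_obs();print(o["tool_pos"],o["force"])
for n,c in(("top",(378,186)),("scene",(255,210))):
    s=snapshot(n);x=s["color"][c[1]-45:c[1]+45,c[0]-50:c[0]+50];cv2.imwrite(f"pics/{n}5.png",cv2.resize(x,(600,540),interpolation=2)[:,:,::-1])
E
```

```text
clock: 12.88
tool_pos: [0.5915, -0.1806, 0.3397]
orientation: [180.0, 0.0, -12.7]
force: [0.1, -0.9, -1.3]
opening: 0.0535
gripper_force: 30.0
clock: 13.25
tool_pos: [0.5915, -0.1806, 0.3387]
orientation: [-180.0, -0.0, -12.7]
force: [-0.8, 0.4, -1.2]
opening: 0.0536
gripper_force: 30.0
[ 0.5915496  -0.18056245  0.3386615 ] [-0.76003194  0.42259928 -1.21564771]
```

View pics/scene5.png

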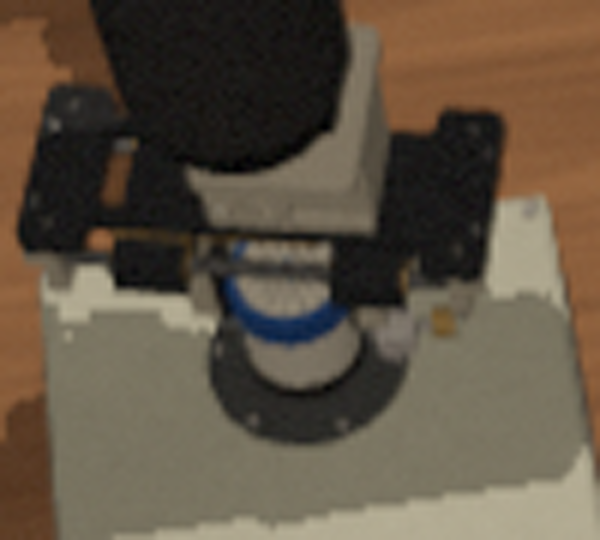

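The cell sits over the spigot and upright. With no contact 5 mm below the pin tops, the keyways may already be aligned by luck. The force profile further down should show which: ring spring at foot 14 mm, or rigid pins.

```bash
for i in 1 2; do :; done; python3 -m handwheel '[[-1,0,0,0.04,0,0,0],[-1,0,0,0.04,0,0,0],[-1,0,0,0,0,0,0],[-1,0,0,0,0,0,0]]'
python3 -m handwheel '[[-1,0,0,0.04,0,0,0],[-1,0,0,0.04,0,0,0],[-1,0,0,0,0,0,0],[-1,0,0,0,0,0,0]]'
python3 -m handwheel '[[-1,0,0,0.04,0,0,0],[-1,0,0,0.04,0,0,0],[-1,0,0,0,0,0,0],[-1,0,0,0,0,0,0]]'
python3 -m handwheel '[[-1,0,0,0.04,0,0,0],[-1,0,0,0,0,0,0],[-1,0,0,0,0,0,0]]'
```

```text
clock: 13.85
tool_pos: [0.5915, -0.1806, 0.3367]
orientation: [180.0, 0.0, -12.7]
force: [0.9, 0.7, -1.3]
opening: 0.0534
gripper_force: 30.0
clock: 14.35
tool_pos: [0.5915, -0.1806, 0.3347]
orientation: [180.0, 0.0, -12.7]
force: [0.7, 0.4, -0.8]
opening: 0.0531
gripper_force: 30.0
clock: 14.85
tool_pos: [0.5916, -0.1806, 0.333]
orientation: [180.0, -0.0, -12.7]
force: [-1.8, 0.6, 2.6]
opening: 0.053
gripper_force: 30.0
clock: 15.22
tool_pos: [0.5916, -0.1805, 0.3319]
orientation: [-180.0, -0.0, -12.7]
force: [-1.9, 1.0, 4.3]
opening: 0.0532
gripper_force: 30.0
```

Contact came at TCP 0.333 with a soft 4 N, exactly where the ring should be, so the keyways are over the pins without a turn. I'll push on to the stop.

```bash
python3 -m handwheel '[[-1,0,0,0.04,0,0,0],[-1,0,0,0.04,0,0,0],[-1,0,0,0,0,0,0],[-1,0,0,0,0,0,0]]'
python3 -m handwheel '[[-1,0,0,0.04,0,0,0],[-1,0,0,0.04,0,0,0],[-1,0,0,0,0,0,0],[-1,0,0,0,0,0,0]]'
python3 -m handwheel '[[-1,0,0,0.04,0,0,0],[-1,0,0,0,0,0,0],[-1,0,0,0,0,0,0]]'
```

```text
clock: 15.72
tool_pos: [0.5916, -0.1806, 0.33]
orientation: [180.0, -0.0, -12.7]
force: [-2.7, 0.6, 6.8]
opening: 0.0532
gripper_force: 30.0
clock: 16.23
tool_pos: [0.5916, -0.1806, 0.3284]
orientation: [180.0, -0.0, -12.7]
force: [-2.3, 1.4, 8.9]
opening: 0.0535
gripper_force: 30.0
clock: 16.6
tool_pos: [0.5916, -0.1806, 0.3276]
orientation: [180.0, -0.1, -12.7]
force: [-3.7, 2.2, 9.9]
opening: 0.0536
gripper_force: 30.0
```

```bash
python3 -m handwheel '[[-1,0,0,0.04,0,0,0],[-1,0,0,0,0,0,0],[-1,0,0,0,0,0,0]]'
python3 -m handwheel '[[-1,0,0,0.03,0,0,0],[-1,0,0,0,0,0,0],[-1,0,0,0,0,0,0]]'
python3 -m handwheel '[[-1,0,0,0.03,0,0,0],[-1,0,0,0,0,0,0],[-1,0,0,0,0,0,0]]'
```

```text
clock: 16.98
tool_pos: [0.5916, -0.1806, 0.3269]
orientation: [180.0, -0.1, -12.7]
force: [-4.9, 2.7, 12.1]
opening: 0.053
gripper_force: 30.0
clock: 17.35
tool_pos: [0.5916, -0.1806, 0.3269]
orientation: [180.0, -0.1, -12.7]
force: [-5.4, 3.6, 16.8]
opening: 0.0535
gripper_force: 30.0
clock: 17.73
tool_pos: [0.5916, -0.1806, 0.3269]
orientation: [180.0, -0.1, -12.7]
force: [-7.7, 4.6, 20.1]
opening: 0.0531
gripper_force: 30.0
```

At TCP z 0.3269, the predicted home height, the position stays put while the force rises, so the cell is on its stop. I'll let it settle, check that it holds, and hand in.

```bash
python3 -m handwheel '[[-1,0,0,0,0,0,0],[-1,0,0,0,0,0,0],[-1,0,0,0,0,0,0],[-1,0,0,0,0,0,0],[-1,0,0,0,0,0,0]]' && python3 -c "
from plant import *
o=get_obs();print(o['tool_pos'],o['force'])
if o['force'][2]>15 and abs(o['tool_pos'][2]-.3269)<.0006: print(close_job())"
```

```text
clock: 18.35
tool_pos: [0.5916, -0.1806, 0.3268]
orientation: [180.0, -0.1, -12.7]
force: [-7.0, 4.6, 19.0]
opening: 0.0533
gripper_force: 30.0
[ 0.59163034 -0.18057203  0.32684001] [-7.03124987  4.56415445 18.99938399]
the job is handed in; nothing more can be done
None
```

The fresh cell is fully home on the spigot and the job is handed in at about 18 s, with the arm still gripping it at 30 N per finger and holding it down with about 19 N; the keyways met the pins as it was lowered, so no turn was needed.

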